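Set the saw's length stop and hold it on the mark

ROBOT

A 6-joint arm with a two-finger parallel gripper is mounted at the origin on the work surface. World frame = base frame: x ahead of the robot, y to its left, z up, the work surface at z = 0. Lengths are in m, angles in degrees, forces in N, time in s.
With the tool pointing down it reaches from about 0.4 to 0.825 m from the base axis. Payload 7 kg.
Tool frame: the origin (TCP) lies at the very end of the fingers, on their centre line; the grasp point (between the pads) lies hold_point_z behind it (hold_point_z is the distance from the TCP to the grasp point, in m); z points along the fingers, y is the line along which they close (so a half turn about z gives the same grasp; the last joint's range is limited). The gripper opens to 88 mm and grips with 3 to 60 N. Pads are 19 mm wide; open, the fingers measure 130 mm over their backs; the gripper's body (78 mm by 193 mm) begins 47 mm behind the grasp point.
Start: joints at [-47.607, 20.546, 0.682, 0, -70.136, -16.507], TCP at [0.295, -0.607, 0.227] pointing down, gripper open.
Joint ranges: [-176.03, 176.03], [-82.01, 121.73], [-58.28, 71.71], [-173.87, 95.51], [-174.79, -0.11], [-173.66, 173.66]. Speed limits (degrees/s): [136.94, 136.94, 172.46, 180, 180, 180].

INTERFACE

Orientations are given as [roll, pitch, yaw] about the fixed x, y, z axes, in that order (R = Rz(yaw) Ry(pitch) Rx(roll)).
In Python, from plant import get_obs, snapshot, close_job, hold_point_z gives the robot as it stands.
- The arm moves only by the tool play_rows, never from a script. Its argument "commands" is a list that holds one entry, the list of rows, each a list of 7 numbers: the shift along the tool's x, y, z in cm, then the turn, a rotation vector about the tool's x, y, z in degrees, then the opening, from 0 (shut) to 1 (fully open). In form: [[[x, y, z, ax, ay, az, fingers], ...]]. A call has 1 to 20 rows; each row is the pose to reach, as a shift and turn from the pose commanded when the call began, along the tool's axes at that moment; what a row does not reach only later rows make up. A row lasts 1/12 s, in which the tool goes at most 41.7 mm and 7.16 degrees, less where a joint would pass 70% of its speed; a pose out of reach is approached as far as the arm can. A call with a gripper value outside its range is refused whole. The fingers move at their own pace and stop on an object; the grip force is fixed at half the most. Time passes only in rows, so rows that repeat a pose let the fingers close. It gives the time, the measured TCP pose, the force, the opening and the grip force at its end, in the units of the state.
- get_obs(): the state, without advancing time (a new reading comes with each control period).
- snapshot(name): name is "scene" or "top" or "wrist"; returns a dict with "frame" (384x512x3 uint8, red, green, blue), "camera_matrix" (3x3 intrinsics, pixels), "origin" and "attitude" of the camera in the world. Camera axes: x right, y down, z forward; pixel columns grow to the right and rows downward; lengths in m; the calibration is good to about 2 mm. A picture is of the moment at which its call begins. There is no depth.
- close_job(): hands the job in; it is judged then, once.
The state is a dict: "clock": time; "joint_pos": joint angles; "qvel": joint speeds; "tau": joint torques, N m; "tool_pos": TCP position; "orientation": TCP orientation; "force": force on the tool from outside, world axes, zero at the start; "moment": the same for the moment, N m; "opening": finger opening in m; "gripper_force": force on a finger pad.
Only numpy, scipy, OpenCV 4.12 (cv2) and the standard library are available. Lean on these libraries where they do the work, as an engineer would, in place of code of your own. Each camera call takes 0.05 s, during which the arm holds its last target. There are 200 camera calls.

TASK

Gently lower the green lid until it is fully closed on the accessory bay, so that the length stop can slide out over it. Then take the upright post of the sliding leg, pull the leg out until its pointer stands level with the small mark clip, and, while holding it on the mark, swing the cam lever at the foot of the post fully closed, in line with the leg. The spring would pull the leg back in, so finish while still holding the post, with the leg on the mark and the lever closed; leave the glue bottle, wood offcut and spanner where they are.

Things in the scene. Friction and masses are not known exactly. Their poses are not given: they have to be found in the camera images.
- station: Fixed unit on the bench, never moves in a run. Origin on the bench under the post's position at leg = 0; +y is the direction in which the leg slides out, z up. Aluminium housing 100 x 250 mm (x +-50 mm, y -200 to +50 mm), 62 mm high, with the leg in a channel along its middle; at +y follows the open green accessory bay, 170 x 155 mm (x +-85 mm, y 55 to 210 mm), 42 mm high.
- lid (a joint): Angle of the green hinged lid of the bay, a plate 166 x 152 x 6 mm: 0 = closed flat on the bay (top face 49 mm above the bench), starts open at about 0.8 to 1.2, range 0 to 1.6. Hinged along the bay's edge at station +x; its free edge rises from the station -x side. A stiff hinge: it stays where it is left, and takes some 1 to 2 N at the free edge to close by pushing on its outer (top) face.
- lid_hinge (a point): Point on the lid's hinge line (which runs along station y) at the middle of the lid and of its thickness; in the station frame at x 85, y 132.5, z 46 mm. Does not move.
- lid_edge (a point): Middle of the lid's free edge on its outer face, 168 mm from the hinge line; it moves with the lid.
- leg (a joint): How far the steel sliding leg (bar 34 x 200 x 14 mm, underside 52 mm and top 66 mm above the bench) is pulled out along station +y, m: 0 to 0.16, starts at 0 to 0.02. A spring (35 N/m, 0 at leg = 0) and 1.2 N of friction: about 4 to 6 N pull it to the mark; let go, it slides back in.
- post: Upright round black grip post on the leg, 28 mm in diameter, 54 mm high; origin at its foot on its axis, 66 mm above the bench (top 120 mm). It moves with the leg and swivels freely about its own vertical axis, so a hand gripping it from above can turn about it without the leg turning or the grip slipping.
- leg_pointer (a point): Tip of the pointer, a black bar 3 mm wide on the leg, 150 mm behind the post (station -y), pointing to station +x. It moves with the leg.
- mark: Black mark clip, 14 x 8 x 12 mm (8 mm along the leg), fixed on the far (+x) ledge of the housing beside the pointer's path; its place along station y differs from run to run. Origin at the centre of its underside. Same axes as the station. The leg is on the mark when the pointer tip has the station y of the clip's centre; that is at about leg = 0.08 to 0.14.
- lever (a joint): Angle of the dark steel cam lever; it pivots about the post's axis on the leg, apart from the post, anticlockwise from above as it closes: starts open at 0 to 0.2 (pointing about to station -x), closed against its stop at 1.2 (pointing along station -y). It stays where it is left and takes 0.06 N m to turn. A hand gripping the post can turn about it and push the lever round with a finger's side.
- lever_tip (a point): Top of the outer end of the lever's upright fin, 77 mm from the post's axis, 108 mm above the bench; moves with the lever. The fin is 6 mm thick, runs from 26 to 77 mm from the post's axis, its inner end a round upright pin of 12 mm, both up to 108 mm; the lever's flat hub and foot reach 74 mm above the bench, so keep fingertips above that.
- glue: Bystander: white glue bottle, 54 mm in diameter, 130 mm high, standing beyond the bay's +y end. Origin at the centre of its underside.
- offcut: Bystander: wood offcut 90 x 45 x 20 mm lying beyond the housing (+x). Origin at the centre of its underside.
- spanner: Bystander: steel spanner 160 mm long lying on the robot's side of the housing. Origin at the centre of its underside.

How it is judged:
By the outcome, as a careful person would: the job done as asked, in the order asked, and still so for the second after the job is handed in, while the arm keeps its last pose, push and grip.
It also fails if it takes over 59 s, if anything falls off the work surface, if the arm or the gripper's body presses on something with over 40 N, if the wrist force passes 120 N, or if a joint passes its speed limit or range.

## Working session

There is one attempt and no reset: what is moved stays moved. The work goes in short steps, Python scripts to look and compute and a tool call to move; the robot and the scene stay as the last step left them, time stands still between calls to the robot, and variables do not carry over. Pictures are saved under pics/ and viewed, at most 10 in all, crops included, and the job is handed in when it is done.

Besides the shell and the picture viewer there is one more tool, called after "Emit:" by a JSON object that holds its "name" and its "arguments", one argument or row to a line. play_rows: Moves the arm, as the interface text tells. Its arguments: {"type":"object","properties":{"commands":{"type":"array","items":{"type":"array","items":{"type":"array","items":{"type":"number"}}}}},"required":["commands"]}

```bash
mkdir -p pics
cat > h.py <<'E'
import numpy as np, cv2
from scipy.spatial.transform import Rotation as R
from plant import get_obs, snapshot, close_job, hold_point_z
def att(s):
    a=np.array(s["attitude"],float)
    return a if a.shape==(3,3) else R.from_euler('xyz',a,degrees=True).as_matrix()
def ray(s,u,v):
    d=att(s)@np.linalg.inv(np.array(s["camera_matrix"]))@np.array([u,v,1.0]); return np.array(s["origin"]),d
def onz(s,u,v,z):
    o,d=ray(s,u,v); return o+d*(z-o[2])/d[2]
def proj(s,p):
    q=np.array(s["camera_matrix"])@(att(s).T@(np.array(p)-np.array(s["origin"]))); return q[:2]/q[2]
E
python3 - <<'E'
from h import *
import pickle
S={}
for n in ["scene","top"]:
    s=snapshot(n);S[n]=s;cv2.imwrite(f"pics/{n}0.png",cv2.cvtColor(s["frame"],cv2.COLOR_RGB2BGR));print(n,s["origin"],s["attitude"],s["camera_matrix"])
pickle.dump(S,open("s0.pkl","wb"))
print(hold_point_z,get_obs())
E
```

```text
scene [0.94555776 0.44204713 0.79719923] [-1.41721554e+02  8.35720091e-02  1.35315533e+02] [[446.22504432   0.         249.88125609]
 [  0.         446.22504432 192.83305193]
 [  0.           0.           1.        ]]
top [0.4790597  0.05827603 1.1153874 ] [-174.05258015    0.33716711  -91.38025462] [[397.17040851   0.         253.21612885]
 [  0.         397.17040851 197.61731047]
 [  0.           0.           1.        ]]
0.0188 {'clock': 0.1, 'joint_pos': array([-4.76084660e+01,  2.05863547e+01,  6.41199403e-01, -1.91768823e-02,
       -7.01349771e+01, -1.65068013e+01]), 'qvel': array([ 0.03868412, -0.0467049 ,  0.16831301, -0.04968215,  0.10340017,
       -0.04522996]), 'tau': array([-4.90133272e-03, -5.84163022e+01,  2.93750149e+01,  7.01568961e+00,
        1.01316691e-02, -5.97570829e-05]), 'tool_pos': array([ 0.29448527, -0.60690987,  0.22573939]), 'orientation': array([ 1.79918047e+02, -5.48452766e-03, -1.54121792e+02]), 'force': array([-0.85410301, -0.28188836,  0.28297512]), 'moment': array([-0.01167238, -0.01148595,  0.04241389]), 'gripper_force': 0.0, 'opening': 0.08775551327959212}
```

View pics/scene0.png

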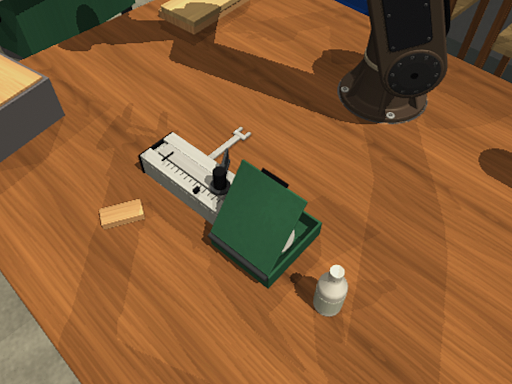

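View pics/top0.png

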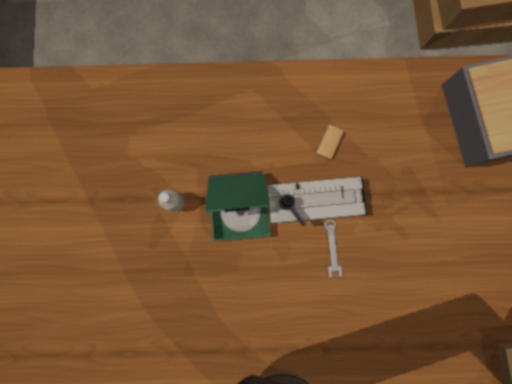

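The scene picture shows the open lid (about 265,200), post (220,178) and housing. In the top picture the housing spans (270–365, 178–222), the post is at (288,202), the lever points to (306,222), and station +y runs to the left, roughly world +y.

Run:
```python
from h import *
import pickle
S=pickle.load(open("s0.pkl","rb"))
a=cv2.resize(S["top"]["frame"][160:250,195:375],None,fx=4.4,fy=4.4,interpolation=cv2.INTER_CUBIC)
b=cv2.resize(S["scene"]["frame"][120:285,130:330],None,fx=3.6,fy=3.6,interpolation=cv2.INTER_CUBIC)
cv2.imwrite("pics/tc.png",a[:,:,::-1]);cv2.imwrite("pics/sc.png",b[:,:,::-1])
t=S["top"]
# white-ish housing mask
hsv=cv2.cvtColor(t["frame"],cv2.COLOR_RGB2HSV)
m=((hsv[...,1]<50)&(hsv[...,2]>120)).astype(np.uint8);m[:170]=0;m[228:]=0;m[:,:268]=0;m[:,375:]=0
m=cv2.morphologyEx(m,cv2.MORPH_CLOSE,np.ones((9,9)))
c=max(cv2.findContours(m,0,2)[0],key=cv2.contourArea);r=cv2.minAreaRect(c);bx=cv2.boxPoints(r);print(r)
for p in bx:print(p,onz(t,*p,0.062))
g=((hsv[...,0]>60)&(hsv[...,0]<95)&(hsv[...,1]>100)).astype(np.uint8)
c=max(cv2.findContours(g,0,2)[0],key=cv2.contourArea);print(cv2.boundingRect(c), [ (q[0].tolist()) for q in cv2.approxPolyDP(c,3,True)])
```

```text
((316.2148742675781, 204.63919067382812), (47.686588287353516, 94.42750549316406), 84.9363784790039)
[267.08093 185.05612] [0.62177303 0.02393989 0.062     ]
[361.1399  176.72177] [ 0.6380046  -0.22835352  0.062     ]
[365.34882 224.22226] [ 0.51089728 -0.23283393  0.062     ]
[271.28986 232.55661] [0.4949659  0.01633329 0.062     ]
(207, 175, 61, 64) [[261, 175], [210, 181], [207, 209], [214, 215], [215, 238], [267, 233]]
```

View pics/tc.png

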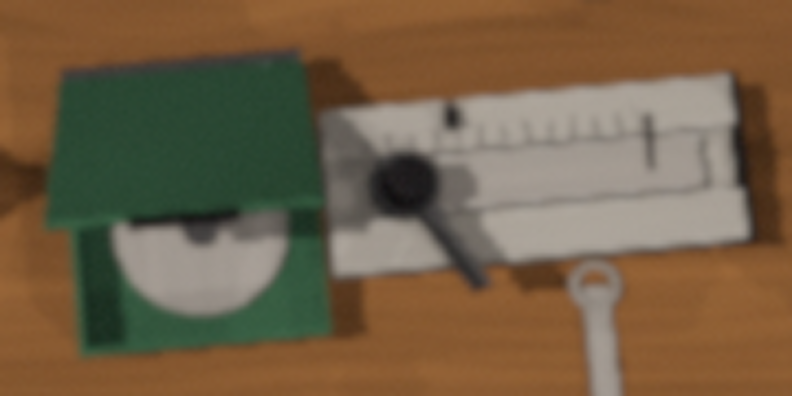

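View pics/sc.png

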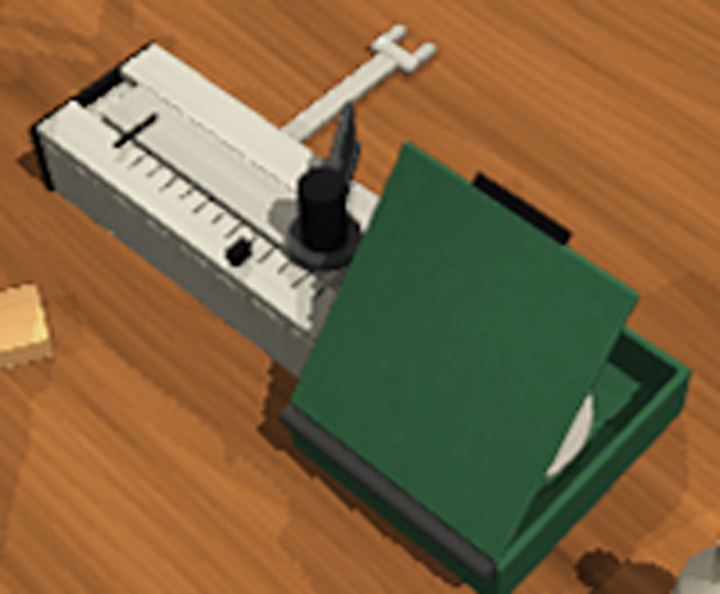

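The crops show these points (top crop px):

| Feature | Crop px |
|---|---|
| Housing corners | (322,112), (732,72), (750,240), (335,277) |
| Post top | (408,182) |
| Lever tip | (482,282) |
| Mark | (452,115) |
| Pointer bar | (650,115–168) |
| Lid free edge | (47,228)–(325,205) |
| Lid hinge | (62,72)–(298,55) |

Run:
```python
from h import *
import pickle
from scipy.optimize import least_squares
S=pickle.load(open("s0.pkl","rb"));t=S["top"];c=S["scene"]
T=lambda x,y:(195+x/4.4,160+y/4.4)
C=lambda x,y:(130+x/3.6,120+y/3.6)
# station pose from known fixed points in both views: (station xyz, view, px)
K=[((50,-200,62),t,T(732,72)),((-50,-200,62),t,T(750,240)),((-50,50,62),t,T(335,277)),((50,50,62),t,T(322,112)),
((-85,55,42),t,T(330,334)),((-85,210,42),t,T(83,354)),
((50,-200,62),c,C(38,130)),((-50,-200,62),c,C(153,44)),((-85,210,42),c,C(690,372))]
def P(q,p):return R.from_euler('z',q[2]).apply(np.array(p)/1000)+[q[0],q[1],0]
f=lambda q:np.concatenate([proj(s,P(q,p))-np.array(u) for p,s,u in K])
r=least_squares(f,[.57,0,.07],loss='soft_l1');q=r.x;print(q,np.degrees(q[2]));print(r.fun.reshape(-1,2).round(1).tolist())
st=lambda w:R.from_euler('z',-q[2]).apply(np.array(w)-[q[0],q[1],0])*1000
print("post",st(onz(t,*T(408,182),.12)),"lever",st(onz(t,*T(482,282),.108)))
print("mark",st(onz(t,*T(452,115),.07)),"ptr",st(onz(t,*T(650,120),.067)))
print("scene mark",st(onz(c,*C(239,252),.07)),"ptr",st(onz(c,*C(122,142),.067)),"post",st(onz(c,*C(322,182),.12)))
for th in np.arange(.8,1.25,.1):
  # edge corners outer face
  o=[]
  for y in(56.5,208.5):
    x=85-168*np.cos(th)+3*np.sin(th);z=46+168*np.sin(th)+3*np.cos(th)
    o.append(((proj(t,P(q,(x,y,z)))-[195,160])*4.4).round());o.append(((proj(c,P(q,(x,y,z)))-[130,120])*3.6).round())
  print(round(th,2),*o)
print("bottle",st(onz(t,163,199,.13)),onz(t,163,199,.13),"spanner", st(onz(t,331,224,.0)))
```

```text
[ 0.57472679 -0.03014078  0.06138354] 3.5170180501092814
[[-0.8, 0.8], [-0.6, -0.2], [-0.3, -0.5], [-0.7, -0.3], [-0.1, -0.1], [-1.4, 0.4], [-1.4, -2.3], [-0.2, -1.5], [-0.6, -1.4]]
post [ -3.15194984   5.4003101  120.        ] lever [-63.27366246 -32.60241825 108.        ]
mark [ 39.32684597 -29.29828631  70.        ] ptr [  26.37017483 -148.42929023   67.        ]
scene mark [ 40.68914713 -23.05640469  70.        ] ptr [  26.81963308 -141.35644428   67.        ] post [ -0.44212167   7.83432779 120.        ]
0.8 [326. 231.] [421. 137.] [ 47. 255.] [651. 288.]
0.9 [325. 205.] [405. 136.] [ 43. 230.] [637. 290.]
1.0 [323. 178.] [386. 138.] [ 38. 203.] [621. 295.]
1.1 [321. 149.] [366. 143.] [ 34. 174.] [604. 303.]
1.2 [319. 119.] [345. 151.] [ 31. 143.] [584. 315.]
bottle [ 28.62338591 315.86313516 130.        ] [0.58391964 0.28688337 0.13      ] spanner [ -66.48579716 -119.9843678     0.        ]
```

Station fit: origin (0.575, -0.030), yaw 3.5°, residuals under about 2 px. Lid angle is about 0.9, lever about 0.15, and pointer-to-mark travel about 119 mm. All are within the given ranges, so I'm moving now.

```bash
cat >> h.py <<'E'
import json
Q=(0.57473,-0.03014,0.06138)
def st2w(p): return R.from_euler('z',Q[2]).apply(np.array(p)/1000)+[Q[0],Q[1],0]
def w2st(w): return R.from_euler('z',-Q[2]).apply(np.array(w)-[Q[0],Q[1],0])*1000
def rot(cmd): return R.from_euler('xyz',[180,0,cmd[3]],degrees=True)
def load(): return json.load(open('cmd.json'))
def delta(cmd,p,yaw): # station mm target, world yaw -> row cm
    s=rot(cmd).inv().apply(st2w(p)-np.array(cmd[:3]))*100
    return s.round(2).tolist(), round(cmd[3]-yaw,1)
def apply(row): # commit last row played
    c=load();w=rot(c).apply(np.array(row[:3])/100)+np.array(c[:3]);c=[*w,c[3]-row[5]];json.dump(c,open('cmd.json','w'));return c
E
python3 - <<'E'
from h import *
c=[.295,-.607,.227,-154.12];json.dump(c,open('cmd.json','w'))
print(delta(c,(30,145,240),-176.5),delta(c,(30,145,170),-176.5))
E
```

```text
([-58.64, 51.96, -1.3], 22.4) ([-58.64, 51.96, 5.7], 22.4)
```

Emit:
{"name": "play_rows", "arguments": {
  "commands": [
    [[0,0,-1.3,0,0,0,0],[-2,1.8,-1.3,0,0,2,0],[-5,4.4,-1.3,0,0,4,0],[-9,8,-1.3,0,0,6,0],[-13,11.5,-1.3,0,0,8,0],[-17,15,-1.3,0,0,10,0],[-21,18.6,-1.3,0,0,12,0],[-25,22.2,-1.3,0,0,14,0],[-29,25.7,-1.3,0,0,16,0],[-33,29.2,-1.3,0,0,18,0],[-37,32.8,-1.3,0,0,20,0],[-41,36.3,-1.3,0,0,21,0],[-45,39.9,-1.3,0,0,22,0],[-49,43.4,-1.3,0,0,22.4,0],[-53,47,-1.3,0,0,22.4,0],[-56,49.6,-1.3,0,0,22.4,0],[-58,51.4,-1.3,0,0,22.4,0],[-58.6,52,-1.3,0,0,22.4,0],[-58.6,52,-1.3,0,0,22.4,0],[-58.6,52,-1.3,0,0,22.4,0]]
  ]
}}

```text
clock: 1.77
tool_pos: [0.5917, 0.1106, 0.2394]
orientation: [-180.0, -0.0, -176.5]
force: [0.6, -1.4, -0.3]
opening: 0.0005
gripper_force: 0.0
```

Run:
```python
from h import *
c=apply([-58.6,52,-1.3,0,0,22.4,0]);o=get_obs();print(c,o["tool_pos"],o["orientation"],o["force"],o["clock"],w2st(o["tool_pos"]),o["opening"])
# arc rows: tip corner 10mm toward -x of TCP touches lid at r=155
th=np.concatenate([[1.1,1.0],np.linspace(.95,0,15),[-.015,-.03]])
for a in th:
    x=85-155*np.cos(a)+3*np.sin(a)+(10 if a>0.1 else 10); z=46+155*np.sin(a)+3*np.cos(a)
    print(round(a,2),(round(x),round(z)),delta(c,(x,145,z),c[3])[0])
```

```text
[np.float64(0.595256541719084), np.float64(0.11663112782335172), np.float64(0.24000000000000007), -176.52] [0.59173547 0.11060986 0.23936543] [-1.79996845e+02 -2.08176840e-02 -1.76498120e+02] [ 0.62855236 -1.38650286 -0.27573825] 1.7667 [ 25.60725319 139.44166521 239.36543462] 0.00045901807529606084
1.1 (27, 185) [0.21, -0.02, 5.45]
1.0 (14, 178) [1.57, -0.02, 6.2]
0.95 (7, 174) [2.22, -0.02, 6.62]
0.88 (-1, 168) [3.07, -0.03, 7.24]
0.81 (-9, 161) [3.87, -0.03, 7.92]
0.75 (-17, 153) [4.62, -0.03, 8.65]
0.68 (-24, 146) [5.33, -0.03, 9.44]
0.61 (-30, 137) [5.98, -0.03, 10.27]
0.54 (-36, 129) [6.57, -0.03, 11.14]
0.48 (-41, 120) [7.1, -0.03, 12.04]
0.41 (-46, 110) [7.56, -0.03, 12.99]
0.34 (-50, 100) [7.97, -0.03, 13.96]
0.27 (-54, 90) [8.3, -0.03, 14.96]
0.2 (-56, 80) [8.57, -0.03, 15.97]
0.14 (-58, 70) [8.77, -0.03, 17.01]
0.07 (-59, 60) [8.89, -0.03, 18.05]
0.0 (-60, 49) [8.95, -0.03, 19.1]
-0.02 (-60, 47) [8.95, -0.03, 19.33]
-0.03 (-60, 44) [8.95, -0.03, 19.57]
```

Emit:
{"name": "play_rows", "arguments": {
  "commands": [
    [[0,0,2,0,0,0,0],[0.2,0,5.4,0,0,0,0],[0.9,0,5.8,0,0,0,0],[1.6,0,6.2,0,0,0,0],[2.2,0,6.6,0,0,0,0],[2.65,0,6.95,0,0,0,0],[3.1,0,7.25,0,0,0,0],[3.5,0,7.6,0,0,0,0],[3.9,0,7.9,0,0,0,0],[4.25,0,8.3,0,0,0,0],[4.6,0,8.65,0,0,0,0],[5,0,9.05,0,0,0,0],[5.3,0,9.45,0,0,0,0],[5.65,0,9.85,0,0,0,0],[6,0,10.25,0,0,0,0],[6.3,0,10.7,0,0,0,0],[6.55,0,11.1,0,0,0,0],[6.55,0,11.1,0,0,0,0]]
  ]
}}

```text
clock: 3.27
tool_pos: [0.5252, 0.1044, 0.1275]
orientation: [-180.0, -0.1, -176.5]
force: [0.2, -0.1, 0.1]
opening: 0.0003
gripper_force: 0.0
```

Run:
```python
from h import *
c=apply([6.55,0,11.1,0,0,0,0]);o=get_obs();print(c,w2st(o["tool_pos"]),o["force"])
s=snapshot("scene");cv2.imwrite("pics/l1.png",cv2.resize(s["frame"][100:290,120:360],None,fx=3,fy=3)[:,:,::-1])
```

```text
[np.float64(0.5298773206031211), np.float64(0.1126552698945493), np.float64(0.12900000000000006), -176.52] [-41.14085455 137.27633766 127.54045394] [ 0.19735599 -0.05916261  0.06794262]
```

View pics/l1.png

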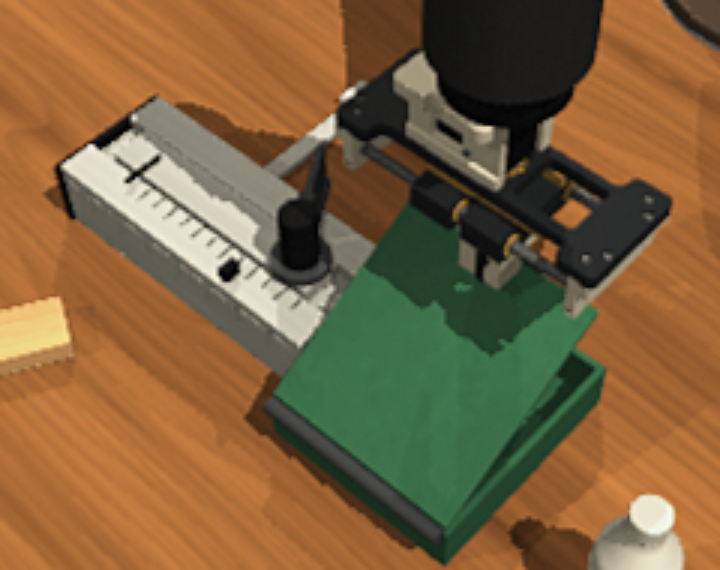

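The lid is following the fingers and is now about half lowered; the fingertips are near its free edge, at (490,270). My tracked command drifted, so I'm resyncing it to the measured pose.

```bash
cat >> h.py <<'E'
def sync():
    o=get_obs();c=[*map(float,o["tool_pos"]),float(o["orientation"][2])];json.dump(c,open('cmd.json','w'));return c
E
python3 - <<'E'
from h import *
c=sync()
for a in list(np.linspace(.5,0,9))+[-.02,-.03]:
    x=85-155*np.cos(a)+3*np.sin(a)+8; z=46+155*np.sin(a)+3*np.cos(a)
    print(round(a,2),(round(x),round(z)),delta(c,(x,140,z),c[3])[0])
E
```

```text
0.5 (-42, 123) [0.08, 0.27, 0.5]
0.44 (-46, 114) [0.53, 0.27, 1.36]
0.38 (-50, 106) [0.93, 0.27, 2.24]
0.31 (-54, 97) [1.28, 0.27, 3.15]
0.25 (-56, 87) [1.56, 0.27, 4.07]
0.19 (-59, 78) [1.79, 0.27, 5.01]
0.12 (-60, 68) [1.96, 0.27, 5.97]
0.06 (-62, 59) [2.07, 0.27, 6.93]
0.0 (-62, 49) [2.12, 0.27, 7.9]
-0.02 (-62, 46) [2.12, 0.27, 8.21]
-0.03 (-62, 44) [2.12, 0.27, 8.36]
```

Emit:
{"name": "play_rows", "arguments": {
  "commands": [
    [[0.1,0,0.5,0,0,0,0],[0.3,0,0.9,0,0,0,0],[0.5,0,1.35,0,0,0,0],[0.7,0,1.8,0,0,0,0],[0.9,0,2.25,0,0,0,0],[1.1,0,2.7,0,0,0,0],[1.3,0,3.15,0,0,0,0],[1.4,0,3.6,0,0,0,0],[1.55,0,4.05,0,0,0,0],[1.7,0,4.5,0,0,0,0],[1.8,0,5,0,0,0,0],[1.9,0,5.5,0,0,0,0],[1.95,0,5.95,0,0,0,0],[2,0,6.4,0,0,0,0],[2.05,0,6.8,0,0,0,0],[2.1,0,7.1,0,0,0,0],[2.1,0,7.4,0,0,0,0],[2.1,0,7.6,0,0,0,0],[2.1,0,7.6,0,0,0,0]]
  ]
}}

```text
clock: 4.9
tool_pos: [0.505, 0.1031, 0.0521]
orientation: [-180.0, -0.0, -176.5]
force: [-0.7, 0.4, 0.1]
opening: 0.0009
gripper_force: 0.0
```

Emit:
{"name": "play_rows", "arguments": {
  "commands": [
    [[0,0,0.1,0,0,0,0],[0,0,0.2,0,0,0,0],[0,0,0.3,0,0,0,0],[0,0,0.35,0,0,0,0],[0,0,0.35,0,0,0,0]]
  ]
}}

```text
clock: 5.32
tool_pos: [0.5052, 0.1032, 0.0493]
orientation: [-180.0, -0.0, -176.5]
force: [-1.4, -0.4, 2.6]
opening: 0.0003
gripper_force: 1.5
```

Emit:
{"name": "play_rows", "arguments": {
  "commands": [
    [[0,0,0.1,0,0,0,0],[0,0,0.2,0,0,0,0],[0,0,0.2,0,0,0,0],[0,0,0.2,0,0,0,0]]
  ]
}}

```text
clock: 5.65
tool_pos: [0.5053, 0.1032, 0.049]
orientation: [-180.0, 0.0, -176.5]
force: [-9.1, -0.4, 23.3]
opening: 0.0003
gripper_force: 11.7
```

Firm stop at tip height 49 mm, exactly the closed height. Lifting off and looking again.

Emit:
{"name": "play_rows", "arguments": {
  "commands": [
    [[0,0,-0.5,0,0,0,0],[0,0,-2,0,0,0,0],[0,0,-5,0,0,0,0],[0,0,-8,0,0,0,0],[0,0,-11,0,0,0,0],[0,0,-12,0,0,0,1],[0,0,-12,0,0,0,1],[0,0,-12,0,0,0,1],[0,0,-12,0,0,0,1],[0,0,-12,0,0,0,1]]
  ]
}}

```text
clock: 6.48
tool_pos: [0.5045, 0.1029, 0.1657]
orientation: [-179.9, -0.1, -176.5]
force: [0.1, 0.6, 0.5]
opening: 0.0284
gripper_force: 0.0
```

Run:
```python
from h import *
c=sync();o=get_obs();print(c,o["opening"],o["force"])
s=snapshot("scene");cv2.imwrite("pics/l2.png",cv2.resize(s["frame"][100:290,120:360],None,fx=3,fy=3)[:,:,::-1])
for y in(0,5): print(delta(c,(-2,y,165),-94),delta(c,(-2,y,82),-94))
```

```text
[0.5045495340790049, 0.10290221835650462, 0.16569194399215062, -176.52484472039214] 0.028381665210005975 [0.09574724 0.56957683 0.54203102]
([-6.0, -13.71, 0.07], -82.5) ([-6.0, -13.71, 8.37], -82.5)
([-6.0, -13.21, 0.07], -82.5) ([-6.0, -13.21, 8.37], -82.5)
```

View pics/l2.png

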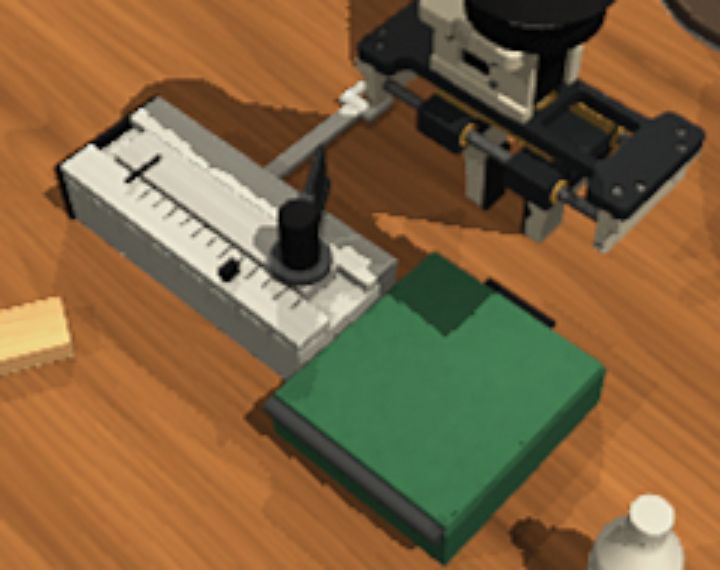

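Lid is fully shut. Next, approach the post with the finger line turned well away from the lever (yaw −111°).

Run:
```python
from h import *
c=load()
print(delta(c,(-1.5,6.5,165),-111),delta(c,(-1.5,6.5,82),-111))
```

```text
([-6.05, -13.06, 0.07], -65.5) ([-6.05, -13.06, 8.37], -65.5)
```

Emit:
{"name": "play_rows", "arguments": {
  "commands": [
    [[-1,-2,0,0,0,-6,1],[-2,-4,0,0,0,-13,1],[-3,-6.5,0,0,0,-20,1],[-4,-9,0,0,0,-27,1],[-5,-11,0,0,0,-34,1],[-6.05,-13.05,0,0,0,-41,1],[-6.05,-13.05,0,0,0,-48,1],[-6.05,-13.05,0,0,0,-55,1],[-6.05,-13.05,0,0,0,-62,1],[-6.05,-13.05,0,0,0,-65.5,1],[-6.05,-13.05,0,0,0,-65.5,1],[-6.05,-13.05,0,0,0,-65.5,1]]
  ]
}}

```text
clock: 7.53
tool_pos: [0.5733, -0.0234, 0.1662]
orientation: [179.9, -0.1, -111.2]
force: [0.1, -0.1, 0.4]
opening: 0.0875
gripper_force: 0.0
```

Run:
```python
from h import *
c=sync();o=get_obs();print(c,w2st(c[:3]),o["opening"])
s=snapshot("wrist");cv2.imwrite("pics/w1.png",s["frame"][:,:,::-1]);print(s["origin"],s["attitude"])
import pickle;pickle.dump(s,open("w1.pkl","wb"))
print(proj(s,[*c[:2],.12]),proj(s,[*c[:2],.082]),proj(s,st2w((-1.5,6.5,120))))
```

```text
[0.5732925656745737, -0.023408818026561647, 0.16618144152438002, -111.15187797526964] [ -1.02182684   6.8066804  166.18144152] 0.08753839841608385
[ 0.54619958 -0.09324116  0.32427429] [ 1.64138592e+02 -4.08732625e-02  1.58792237e+02]
[256.97337814 218.85902733] [256.96927145 202.0194596 ] [257.43259295 218.1827091 ]
```

View pics/w1.png

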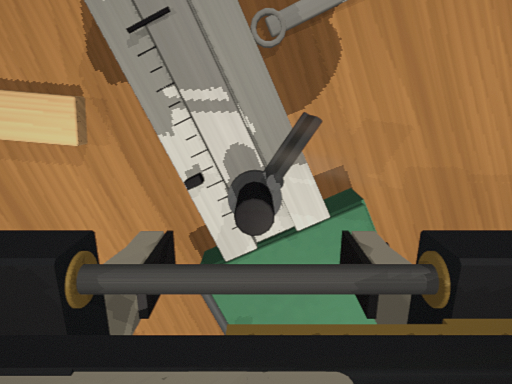

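Wrist picture: post top at (255,215) where I predicted (257,218). The lever, to (310,118), is clear of both fingers. Pointer bar (130,30)–(168,10), mark (194,181).

Emit:
{"name": "play_rows", "arguments": {
  "commands": [
    [[0,0,2,0,0,0,1],[0,0,4,0,0,0,1],[0,0,6,0,0,0,1],[0,0,7.5,0,0,0,1],[0,0,8.4,0,0,0,1],[0,0,8.4,0,0,0,1],[0,0,8.4,0,0,0,0],[0,0,8.4,0,0,0,0],[0,0,8.4,0,0,0,0],[0,0,8.4,0,0,0,0],[0,0,8.4,0,0,0,0],[0,0,8.4,0,0,0,0],[0,0,8.4,0,0,0,0],[0,0,8.4,0,0,0,0]]
  ]
}}

```text
clock: 8.75
tool_pos: [0.5736, -0.0233, 0.0832]
orientation: [-180.0, 0.0, -111.0]
force: [0.6, -0.4, -0.4]
opening: 0.0401
gripper_force: 0.0
```

Run:
```python
from h import *
import pickle
w=pickle.load(open("w1.pkl","rb"))
g=cv2.cvtColor(w["frame"],cv2.COLOR_RGB2GRAY)
def blob(x0,x1,y0,y1,th=60):
    m=(g[y0:y1,x0:x1]<th).astype(np.uint8);n,l,s,c=cv2.connectedComponentsWithStats(m);i=1+np.argmax(s[1:,4]);print(s[i],c[i]);return c[i]+[x0,y0]
m=blob(180,210,168,195);p=blob(120,175,2,40)
print("mark",m,w2st(onz(w,*m,.070)),"ptr",p,w2st(onz(w,*p,.0675)))
c=sync();o=get_obs();print(c,w2st(c[:3]),o["opening"],o["force"],o["gripper_force"])
```

```text
[  4   5  20  16 191] [13.93193717 12.63350785]
[  7   5  43  26 268] [28.4141791  17.46641791]
mark [193.93193717 180.63350785] [ 38.95725422 -27.29993866  70.        ] ptr [148.4141791   19.46641791] [  14.12931127 -144.85754974   67.5       ]
[0.5736245357866234, -0.023328502117274746, 0.08319299871747539, -111.0182324010375] [-0.68555518  6.86648153 83.19299872] 0.0401006949556436 [ 0.6065994  -0.4429538  -0.41060404] 0.0
```

Emit:
{"name": "play_rows", "arguments": {
  "commands": [
    [[0,0,0,0,0,0,0],[0,0,0,0,0,0,0],[0,0,0,0,0,0,0],[0,0,0,0,0,0,0],[0,0,0,0,0,0,0],[0,0,0,0,0,0,0]]
  ]
}}

```text
clock: 9.25
tool_pos: [0.5745, -0.0231, 0.0833]
orientation: [-179.9, 0.0, -111.0]
force: [5.8, -1.0, -1.6]
opening: 0.0273
gripper_force: 30.0
```

Run:
```python
from h import *
c=sync();o=get_obs();p=w2st(c[:3]);print(c,p,o["opening"],o["force"],o["gripper_force"])
for d in(50,110):print(delta(c,p+[0,d,0],c[3]))
```

```text
[0.5745031594006372, -0.02314826002225923, 0.0832575067973058, -111.00099514937962] [ 0.20247016  6.99248814 83.2575068 ] 0.027334435628090098 [ 5.76503912 -0.98282611 -1.58024646] 29.99757617712021
([-4.55, 2.07, 0.0], 0.0)
([-10.01, 4.56, 0.0], 0.0)
```

Gripped: opening 27 mm on the 28 mm post, 30 N. Pulling 110 mm.

Emit:
{"name": "play_rows", "arguments": {
  "commands": [
    [[-0.3,0.05,0,0,0,0,0],[-0.7,0.2,0,0,0,0,0],[-1.3,0.5,0,0,0,0,0],[-1.9,0.75,0,0,0,0,0],[-2.5,1.05,0,0,0,0,0],[-3.1,1.3,0,0,0,0,0],[-3.7,1.6,0,0,0,0,0],[-4.3,1.85,0,0,0,0,0],[-4.9,2.15,0,0,0,0,0],[-5.5,2.4,0,0,0,0,0],[-6.1,2.7,0,0,0,0,0],[-6.7,2.95,0,0,0,0,0],[-7.3,3.25,0,0,0,0,0],[-7.9,3.5,0,0,0,0,0],[-8.5,3.8,0,0,0,0,0],[-9.1,4.05,0,0,0,0,0],[-9.6,4.3,0,0,0,0,0],[-10,4.45,0,0,0,0,0],[-10,4.45,0,0,0,0,0],[-10,4.45,0,0,0,0,0]]
  ]
}}

```text
clock: 10.92
tool_pos: [0.5674, 0.0865, 0.0832]
orientation: [180.0, -0.0, -111.0]
force: [-0.7, -3.8, 6.7]
opening: 0.0279
gripper_force: 30.0
```

```bash
cat > meas.py <<'E'
from h import *
import sys
tag=sys.argv[1]
c=sync();o=get_obs();print(w2st(c[:3]),c[3],o["opening"],o["force"],o["moment"],o["gripper_force"],o["clock"])
t=snapshot("top");s=snapshot("scene")
def crop(S,p,n=16,f=18):
    u=proj(S,p);x,y=int(u[0])-n,int(u[1])-n
    print((x,y)); return cv2.resize(S["frame"][y:y+2*n,x:x+2*n],None,fx=f*1.0,fy=f*1.0,interpolation=cv2.INTER_NEAREST)
P=st2w((30,-26,68))
im=np.hstack([crop(t,P,11,34),crop(s,P,11,34)])
cv2.imwrite(f"pics/{tag}.png",im[:,:,::-1])
import pickle;pickle.dump((t,s),open(tag+".pkl","wb"))
E
python3 meas.py m1
```

```text
[ -0.1760904  116.90068514  83.17547453] -110.99557518010647 0.027921675908589516 [-0.69152171 -3.76149903  6.73352769] [-0.99984756  0.45526061 -0.0260884 ] 30.001029074192047 10.9167
(285, 178)
(188, 175)
```

View pics/m1.png

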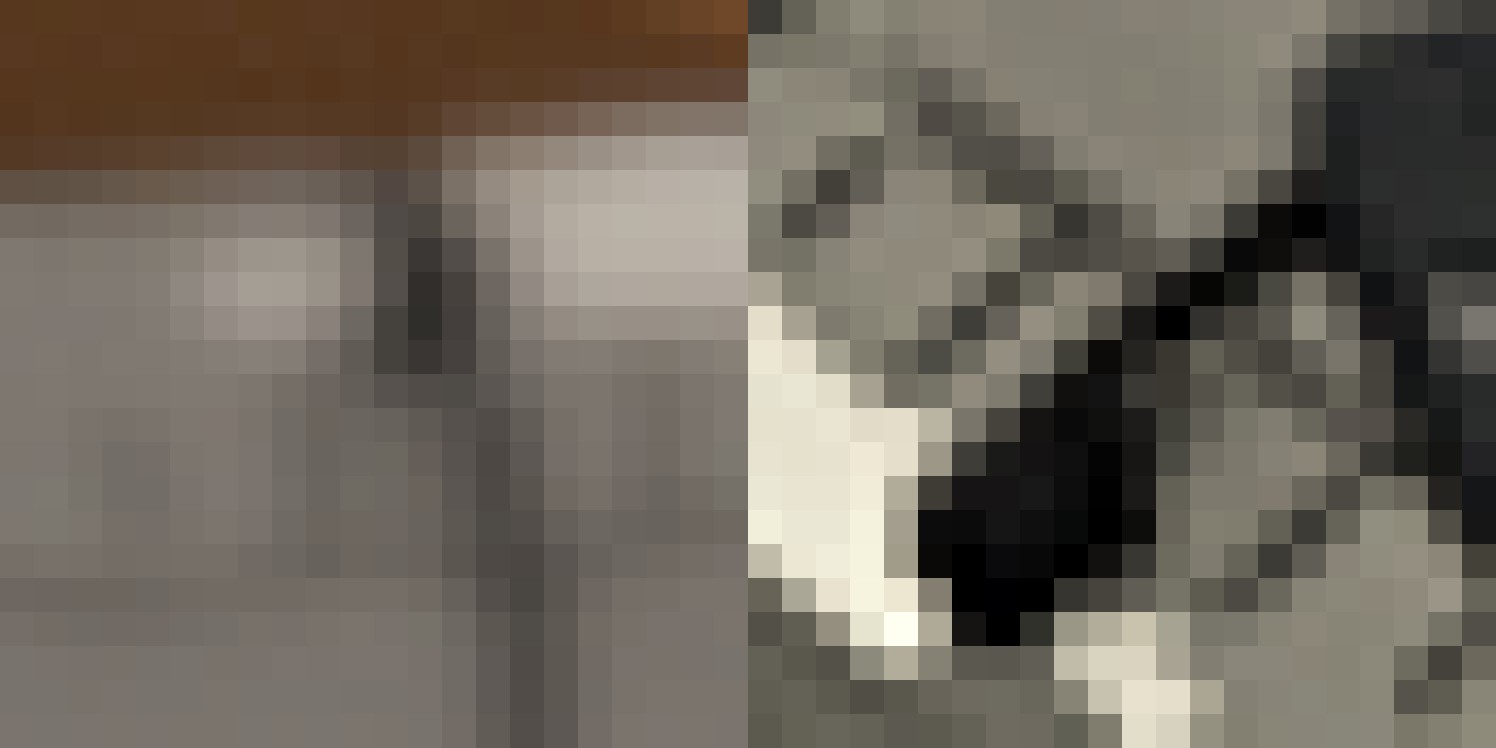

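The lid of measurement resolution here: the top/scene pixels are coarse (left panel: mark about (430,290); right panel: mark blob (1035,510), with the pointer line meeting it from (1310,220)). The pointer is still some 6–8 mm short, so I'll check whether the wrist camera can see the mark.

Run:
```python
from h import *
s=snapshot("wrist");print(s["camera_matrix"],s["origin"],s["attitude"])
print(proj(s,st2w((39,-27,68))),proj(s,st2w((25,-33,67))))
cv2.imwrite("pics/w2.png",s["frame"][:,:,::-1])
o=get_obs()
# hypothetic: rotate yaw by dy
T=np.array(o["tool_pos"])
for dy in (0,10,20,30):
    Rz=R.from_euler('z',dy,degrees=True)
    q={"camera_matrix":s["camera_matrix"],"origin":Rz.apply(np.array(s["origin"])-T)+T,"attitude":Rz.as_matrix()@att(s)}
    print(dy,proj(q,st2w((39,-27,68))),proj(q,st2w((25,-33,67))))
```

```text
[[325.42869862   0.         257.18623634]
 [  0.         325.42869862 194.5286709 ]
 [  0.           0.           1.        ]] [0.54038254 0.01645958 0.24123661] [ 1.64105548e+02 -6.13905262e-03  1.58938761e+02]
[57.67009193 16.12504456] [76.5865174  -9.89797754]
0 [57.67009193 16.12504456] [76.5865174  -9.89797754]
10 [ 98.05451778 -19.23376924] [122.46107202 -41.5459016 ]
20 [146.42587223 -46.45770231] [175.36908682 -63.69589592]
30 [200.65567032 -63.58741698] [232.72771221 -74.66906178]
```

Emit:
{"name": "play_rows", "arguments": {
  "commands": [
    [[-0.1,0.05,0,0,0,5,0],[-0.25,0.1,0,0,0,10,0],[-0.4,0.15,0,0,0,15,0],[-0.45,0.2,0,0,0,20,0],[-0.45,0.2,0,0,0,25,0],[-0.45,0.2,0,0,0,25,0],[-0.45,0.2,0,0,0,25,0]]
  ]
}}

```text
clock: 11.65
tool_pos: [0.5666, 0.0908, 0.0831]
orientation: [180.0, -0.1, -136.1]
force: [-2.5, -5.5, 7.7]
opening: 0.0273
gripper_force: 30.0
```

Run:
```python
from h import *
c=sync();o=get_obs();print(w2st(c[:3]),c[3],o["opening"],o["force"])
s=snapshot("wrist");import pickle;pickle.dump(s,open("w2.pkl","wb"))
p=proj(s,st2w((39,-27,68)));print(p,proj(s,st2w((25,-28,67))))
x=max(0,int(p[0])-60);y=max(0,int(p[1])-50);print(x,y)
cv2.imwrite("pics/w2.png",cv2.resize(s["frame"][y:y+90,x:x+130],None,fx=6,fy=6,interpolation=cv2.INTER_CUBIC)[:,:,::-1])
```

```text
[ -0.72243973 121.21809746  83.14081706] -136.05850257383125 0.02732015380351897 [-2.53553883 -5.49482579  7.6926911 ]
[ -8.75462002 120.26440488] [ 4.04299215 97.58824959]
0 70
```

View pics/w2.png

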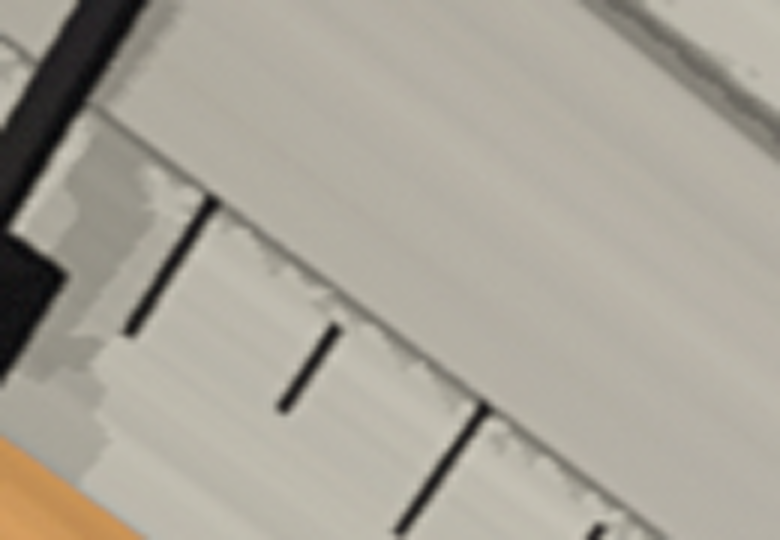

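The pointer bar, top left (0,200)–(140,0), nearly lines up with the mark at (0–66, 235–380), which is cut off at the left. I'm turning back about 13° to bring both into view for a precise reading.

Emit:
{"name": "play_rows", "arguments": {
  "commands": [
    [[0,0,0,0,0,-5,0],[0,0,0,0,0,-10,0],[0,0,0,0,0,-14,0],[0,0,0,0,0,-14,0],[0,0,0,0,0,-14,0],[0,0,0,0,0,-14,0]]
  ]
}}

```text
clock: 12.2
tool_pos: [0.5669, 0.0907, 0.0832]
orientation: [180.0, -0.1, -122.0]
force: [-0.8, -5.9, 7.3]
opening: 0.0276
gripper_force: 30.0
```

Run:
```python
from h import *
c=sync();o=get_obs();print(w2st(c[:3]),c[3],o["opening"],o["force"])
s=snapshot("wrist");import pickle;pickle.dump(s,open("w3.pkl","wb"))
p=proj(s,st2w((39,-27,68)));print(p,proj(s,st2w((25,-28,67))))
cv2.imwrite("pics/w3.png",cv2.resize(s["frame"][0:100,0:130],None,fx=6,fy=6,interpolation=cv2.INTER_CUBIC)[:,:,::-1])
```

```text
[ -0.41541116 121.05609678  83.16641321] -122.01749125635524 0.027606834783391446 [-0.80363568 -5.93986864  7.2524218 ]
[17.75757103 54.61361388] [37.62529048 35.11363294]
```

View pics/w3.png

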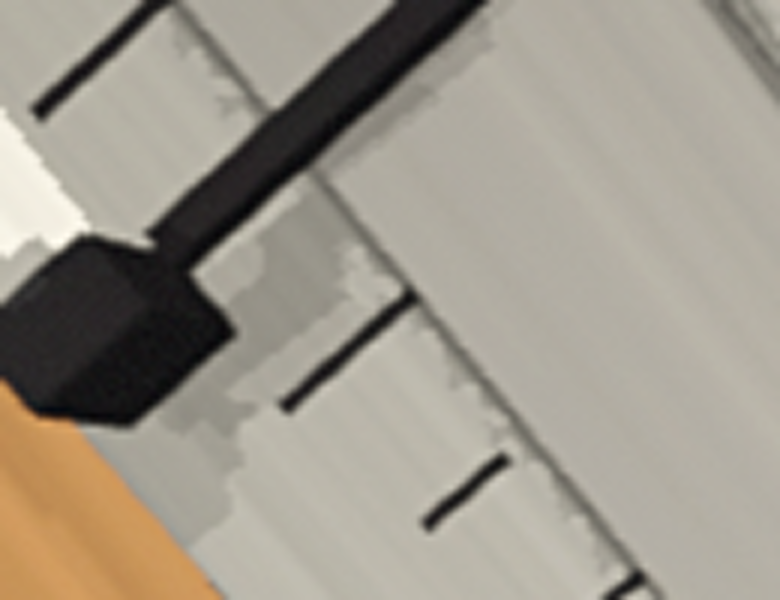

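The pointer tip is at (150–190, 238–268). The mark clip's corners are: top face (90,235), (152,288), (42,410); base (235,330), (130,425).

Run:
```python
from h import *
import pickle
s=pickle.load(open("w3.pkl","rb"))
D=lambda x,y,z:w2st(onz(s,(x+.5)/6-.5,(y+.5)/6-.5,z/1000)).round(1)
print("base +y corners",D(235,330,62),D(130,425,62))
print("top -x-y, -x+y, +x+y",D(90,235,74),D(152,288,74),D(42,410,74))
for z in(66,67,68,69,70):print("ptr",z,"L",D(400,0,z),D(275,118,z),D(150,238,z),"R",D(485,0,z),D(325,145,z),D(190,268,z))
print("tick",D(35,115,62),D(160,0,62),D(285,408,62),D(412,296,62))
```

```text
base +y corners [ 33.1 -23.8  62. ] [ 46.  -23.7  62. ]
top -x-y, -x+y, +x+y [ 32.2 -29.7  74. ] [ 31.1 -24.2  74. ] [ 44.9 -23.   74. ]
ptr 66 L [  2.9 -31.5  66. ] [ 17.2 -31.3  66. ] [ 32.  -30.9  66. ] R [ -2.6 -27.5  66. ] [ 15.3 -27.5  66. ] [ 31.  -27.4  66. ]
ptr 67 L [  2.6 -31.   67. ] [ 16.8 -30.7  67. ] [ 31.6 -30.4  67. ] R [ -2.8 -27.   67. ] [ 15. -27.  67.] [ 30.6 -26.9  67. ]
ptr 68 L [  2.4 -30.4  68. ] [ 16.5 -30.2  68. ] [ 31.1 -29.9  68. ] R [ -3.1 -26.5  68. ] [ 14.6 -26.5  68. ] [ 30.1 -26.4  68. ]
ptr 69 L [  2.1 -29.9  69. ] [ 16.1 -29.7  69. ] [ 30.7 -29.4  69. ] R [ -3.3 -26.   69. ] [ 14.3 -26.   69. ] [ 29.7 -25.9  69. ]
ptr 70 L [  1.8 -29.4  70. ] [ 15.8 -29.2  70. ] [ 30.3 -28.9  70. ] R [ -3.6 -25.5  70. ] [ 14.  -25.5  70. ] [ 29.3 -25.4  70. ]
tick [ 34.6 -45.1  62. ] [ 19.9 -45.   62. ] [ 34.2 -16.9  62. ] [ 19. -17.  62.]
```

Run:
```python
from h import *
import pickle
s=pickle.load(open("w3.pkl","rb"));g=cv2.cvtColor(s["frame"],cv2.COLOR_RGB2GRAY).astype(np.float32)
def prof(xs,z,y0,y1,st=.5):
    ys=np.arange(y0,y1,st);r=0
    for x in xs:
        uv=np.array([proj(s,st2w((x,y,z))) for y in ys],np.float32)
        r=r+cv2.remap(g,uv[:,:1].copy(),uv[:,1:].copy(),cv2.INTER_LINEAR)[:,0]
    print("z",z,[(float(y),int(v/len(xs))) for y,v in zip(ys,r)])
prof([35,36,37,38,39],74,-36,-17)
prof([35,36,37,38,39,40],62,-27,-20)
prof([18,20,22,24,26],66,-35,-22)
```

```text
z 74 [(-36.0, 47), (-35.5, 76), (-35.0, 93), (-34.5, 131), (-34.0, 148), (-33.5, 188), (-33.0, 205), (-32.5, 225), (-32.0, 196), (-31.5, 191), (-31.0, 194), (-30.5, 145), (-30.0, 48), (-29.5, 41), (-29.0, 39), (-28.5, 39), (-28.0, 38), (-27.5, 38), (-27.0, 38), (-26.5, 39), (-26.0, 38), (-25.5, 39), (-25.0, 39), (-24.5, 39), (-24.0, 39), (-23.5, 33), (-23.0, 23), (-22.5, 19), (-22.0, 19), (-21.5, 19), (-21.0, 20), (-20.5, 19), (-20.0, 20), (-19.5, 20), (-19.0, 18), (-18.5, 16), (-18.0, 62), (-17.5, 144)]
z 62 [(-27.0, 19), (-26.5, 19), (-26.0, 19), (-25.5, 19), (-25.0, 19), (-24.5, 16), (-24.0, 21), (-23.5, 85), (-23.0, 144), (-22.5, 149), (-22.0, 146), (-21.5, 146), (-21.0, 149), (-20.5, 156)]
z 66 [(-35.0, 167), (-34.5, 168), (-34.0, 166), (-33.5, 165), (-33.0, 167), (-32.5, 169), (-32.0, 161), (-31.5, 84), (-31.0, 34), (-30.5, 35), (-30.0, 37), (-29.5, 37), (-29.0, 36), (-28.5, 24), (-28.0, 14), (-27.5, 46), (-27.0, 142), (-26.5, 172), (-26.0, 158), (-25.5, 145), (-25.0, 145), (-24.5, 145), (-24.0, 143), (-23.5, 141), (-23.0, 141), (-22.5, 141)]
```

```bash
cat > topm.py <<'E'
from h import *
import pickle
def dark(fs,S,xs,z,y0,y1,st=.5):
    g=np.mean([cv2.cvtColor(f,cv2.COLOR_RGB2GRAY).astype(np.float32) for f in fs],0)
    ys=np.arange(y0,y1,st);out=[]
    for x in xs:
        uv=np.array([proj(S,st2w((x,y,z))) for y in ys],np.float32)
        v=cv2.remap(g,uv[:,:1].copy(),uv[:,1:].copy(),cv2.INTER_CUBIC)[:,0]
        base=np.interp(ys,[ys[2],ys[-3]],[v[:5].mean(),v[-5:].mean()])
        d=np.clip(base-v-8,0,None); out.append((x,round(float((d*ys).sum()/max(d.sum(),1)),1),int(d.max())))
    return out
if __name__=="__main__":
    s=pickle.load(open("s0.pkl","rb"))["top"]
    print("s0 mark",dark([s["frame"]],s,range(32,48,2),70,-42,-14))
    print("s0 ptr",dark([s["frame"]],s,range(2,32,3),67.5,-156,-134))
    S=[snapshot("top") for _ in range(2)];t=S[0]
    print("now mark",dark([q["frame"] for q in S],t,range(32,48,2),70,-40,-14))
    print("now ptr",dark([q["frame"] for q in S],t,range(2,32,3),67.5,-42,-18))
    g=cv2.cvtColor(t["frame"],cv2.COLOR_RGB2GRAY);u=proj(t,st2w((30,-28,68))).astype(int);print(u);print(g[u[1]-8:u[1]+12,u[0]-9:u[0]+10])
E
python3 topm.py
```

```text
s0 mark [(32, -28.1, 41), (34, -28.3, 71), (36, -28.4, 96), (38, -28.4, 107), (40, -28.3, 108), (42, -28.3, 102), (44, -28.2, 86), (46, -28.0, 66)]
s0 ptr [(2, -144.9, 33), (5, -145.0, 38), (8, -145.1, 39), (11, -145.4, 40), (14, -145.6, 43), (17, -145.7, 43), (20, -145.4, 43), (23, -145.3, 47), (26, -145.5, 50), (29, -145.6, 41)]
now mark [(32, -26.4, 37), (34, -26.6, 56), (36, -26.8, 77), (38, -27.1, 90), (40, -27.4, 92), (42, -27.6, 88), (44, -27.7, 77), (46, -27.7, 60)]
now ptr [(2, -29.0, 26), (5, -29.1, 26), (8, -28.8, 26), (11, -28.6, 27), (14, -28.7, 30), (17, -28.9, 29), (20, -28.6, 24), (23, -28.4, 22), (26, -28.8, 21), (29, -28.7, 17)]
[297 189]
[[ 61  61  62  62  63  65  63  61  61  61  65  68  74  81  94 108 118 121
  124]
 [ 69  70  73  77  78  79  78  73  65  67  76  87  94 110 129 149 159 162
  162]
 [ 90  91  96  98  99 100  94  82  68  65  82 102 115 132 153 170 176 178
  178]
 [111 112 113 112 110 107  99  82  59  55  79 104 126 147 165 177 180 180
  180]
 [120 120 121 116 112 106  99  79  52  41  68 101 130 153 171 177 178 178
  178]
 [122 121 121 119 114 108  99 
[... 485 characters left out ...]
  95  94  83  73  90 110 118 115 106 102 109
  113]
 [113 111 116 118 113 107  99  98  94  81  71  82 101 109 108 101  98 103
  106]
 [111 111 114 112 107 103  99 100  96  83  67  75  95 104 106 104 107 108
  112]
 [102 106 108 108 107 107 109 110 107  94  75  80  99 108 112 113 113 116
  116]
 [107 109 112 112 113 114 117 118 114 100  80  85 105 114 115 115 115 116
  116]
 [114 115 114 115 115 116 115 117 114 102  84  85 103 114 116 115 116 116
  116]
 [116 116 116 117 117 117 118 116 114 104  86  83 101 113 115 116 116 116
  116]
 [115 116 116 117 117 117 117 117 115 107  92  82  99 114 117 117 118 117
  118]
 [118 117 118 119 119 117 118 118 117 109  94  84  98 113 118 119 118 118
  117]]
```

Both views agree that the pointer is about 1.5 mm short (w3 1.35, top about 1.5). I'll correct that and start swinging the hand round the post.

Emit:
{"name": "play_rows", "arguments": {
  "commands": [
    [[-0.06,0.05,0,0,0,-3,0],[-0.12,0.09,0,0,0,-8,0],[-0.12,0.09,0,0,0,-13,0],[-0.12,0.09,0,0,0,-18,0],[-0.12,0.09,0,0,0,-23,0],[-0.12,0.09,0,0,0,-27,0],[-0.12,0.09,0,0,0,-31,0],[-0.12,0.09,0,0,0,-35,0],[-0.12,0.09,0,0,0,-39,0],[-0.12,0.09,0,0,0,-43,0],[-0.12,0.09,0,0,0,-47,0],[-0.12,0.09,0,0,0,-51,0],[-0.12,0.09,0,0,0,-55,0],[-0.12,0.09,0,0,0,-59,0],[-0.12,0.09,0,0,0,-63,0],[-0.12,0.09,0,0,0,-66,0],[-0.12,0.09,0,0,0,-66,0]]
  ]
}}

```text
clock: 13.77
tool_pos: [0.5683, 0.0927, 0.0832]
orientation: [-179.9, -0.0, -55.8]
force: [5.8, -4.8, 2.4]
opening: 0.0276
gripper_force: 30.0
```

```bash
cat > lev.py <<'E'
from topm import *
c=load();o=get_obs();print(w2st(o["tool_pos"]),o["orientation"],o["force"],o["moment"],o["joint_pos"].round(1))
S=[snapshot("top") for _ in range(2)];t=S[0]
print("mark",dark([q["frame"] for q in S],t,range(34,46,2),70,-40,-14))
print("ptr",dark([q["frame"] for q in S],t,range(-10,32,3),67.5,-42,-14))
E
python3 lev.py
```

```text
[  1.10401642 122.99317517  83.20641427] [-1.79938288e+02 -3.92856732e-02 -5.58128780e+01] [ 5.76909444 -4.77056378  2.40182839] [-1.96754947 -1.5645654  -0.03382174] [ 28.7  18.9 -22.6   0.  -48.5   5.4]
mark [(34, -26.2, 65), (36, -26.8, 89), (38, -27.4, 107), (40, -27.8, 113), (42, -28.1, 109), (44, -28.1, 91)]
ptr [(-10, 0.0, 0), (-7, 0.0, 0), (-4, -27.1, 5), (-1, -27.1, 20), (2, -27.0, 26), (5, -26.8, 28), (8, -26.9, 30), (11, -26.8, 28), (14, -26.9, 27), (17, -26.9, 26), (20, -26.5, 27), (23, -26.0, 29), (26, -25.7, 29), (29, -25.5, 28)]
```

Emit:
{"name": "play_rows", "arguments": {
  "commands": [
    [[0,0,0,0,0,-4,0],[0,0,0,0,0,-8,0],[0,0,0,0,0,-12,0],[0,0,0,0,0,-15,0],[0,0,0,0,0,-15,0],[0,0,0,0,0,-15,0]]
  ]
}}

```text
clock: 14.37
tool_pos: [0.5686, 0.0929, 0.0833]
orientation: [-179.9, -0.1, -41.0]
force: [5.1, -3.3, 2.0]
opening: 0.0277
gripper_force: 30.3
```

```bash
cat >> lev.py <<'E'
p0=w2st(o["tool_pos"]);im=t["frame"]
f=lambda P:proj(t,st2w(P))
for r in(45,60,72):
    g=cv2.cvtColor(im,cv2.COLOR_RGB2GRAY).astype(np.float32);v=[]
    for a in range(-40,66,3): # deg short of closed, from -y toward -x
        b=np.radians(a);u=np.array([[f((-r*np.sin(b),p0[1]-r*np.cos(b),108))]],np.float32)
        v.append((a,int(cv2.remap(g,u[...,0],u[...,1],1)[0,0])))
    print(r,v)
E
python3 lev.py
```

```text
[  1.39916494 123.21991063  83.25278626] [-1.79912377e+02 -6.22548354e-02 -4.09921127e+01] [ 5.10502257 -3.25444792  1.97323185] [-1.65949364 -1.74669999 -0.14820729] [ 28.7  18.9 -22.5   0.  -48.5  20.2]
mark [(34, -26.3, 60), (36, -27.0, 79), (38, -27.7, 96), (40, -28.0, 107), (42, -28.2, 107), (44, -28.1, 90)]
ptr [(-10, 0.0, 0), (-7, 0.0, 0), (-4, -27.2, 5), (-1, -27.1, 20), (2, -27.0, 26), (5, -26.8, 29), (8, -26.9, 30), (11, -26.8, 28), (14, -26.9, 27), (17, -26.9, 27), (20, -26.5, 26), (23, -25.9, 29), (26, -25.7, 29), (29, -25.4, 27)]
45 [(-40, 54), (-37, 55), (-34, 57), (-31, 62), (-28, 68), (-25, 76), (-22, 81), (-19, 78), (-16, 71), (-13, 60), (-10, 51), (-7, 50), (-4, 56), (-1, 67), (2, 78), (5, 84), (8, 84), (11, 79), (14, 69), (17, 59), (20, 49), (23, 40), (26, 36), (29, 35), (32, 36), (35, 37), (38, 40), (41, 47), (44, 52), (47, 53), (50, 52), (53, 49), (56, 46), (59, 42), (62, 38), (65, 35)]
60 [(-40, 59), (-37, 66), (-34, 77), (-31, 81), (-28, 78), (-25, 71), (-22, 75), (-19, 82), (-16, 87), (-13, 89), (-10, 94), (-7, 86), (-4, 63), (-1, 43), (2, 39), (5, 43), (8, 47), (11, 43), (14, 39), (17, 44), (20, 53), (23, 55), (26, 54), (29, 54), (32, 61), (35, 77), (38, 85), (41, 85), (44, 86), (47, 87), (50, 89), (53, 87), (56, 82), (59, 63), (62, 42), (65, 41)]
72 [(-40, 78), (-37, 78), (-34, 76), (-31, 79), (-28, 72), (-25, 63), (-22, 59), (-19, 65), (-16, 81), (-13, 91), (-10, 100), (-7, 110), (-4, 96), (-1, 67), (2, 51), (5, 65), (8, 95), (11, 95), (14, 72), (17, 45), (20, 34), (23, 34), (26, 35), (29, 34), (32, 34), (35, 35), (38, 33), (41, 34), (44, 33), (47, 33), (50, 34), (53, 34), (56, 34), (59, 34), (62, 34), (65, 39)]
```

Emit:
{"name": "play_rows", "arguments": {
  "commands": [
    [[0,0,0,0,0,-2,0],[0,0,0,0,0,-4,0],[0,0,0,0,0,-5,0],[0,0,0,0,0,-5,0]]
  ]
}}

```text
clock: 14.8
tool_pos: [0.5676, 0.0929, 0.0832]
orientation: [-180.0, 0.0, -36.0]
force: [0.5, -3.2, 5.1]
opening: 0.0273
gripper_force: 32.6
```

```bash
python3 lev.py | grep -v '^45\|mark'
```

```text
[  0.42133198 123.20282126  83.16148263] [-1.79969598e+02  7.18713863e-03 -3.60122073e+01] [ 0.52835239 -3.23336031  5.05687419] [-1.11412902 -0.3598858  -0.52621833] [ 28.8  18.9 -22.6  -0.  -48.5  25.2]
ptr [(-10, 0.0, 0), (-7, 0.0, 0), (-4, -27.7, 5), (-1, -27.4, 19), (2, -27.2, 30), (5, -27.2, 32), (8, -27.4, 30), (11, -27.5, 28), (14, -27.9, 29), (17, -28.2, 28), (20, -27.5, 25), (23, -26.5, 26), (26, -26.0, 29), (29, -25.8, 30)]
60 [(-40, 59), (-37, 65), (-34, 77), (-31, 81), (-28, 76), (-25, 71), (-22, 73), (-19, 81), (-16, 84), (-13, 84), (-10, 79), (-7, 63), (-4, 47), (-1, 52), (2, 57), (5, 51), (8, 41), (11, 44), (14, 68), (17, 84), (20, 77), (23, 61), (26, 54), (29, 55), (32, 64), (35, 77), (38, 85), (41, 87), (44, 88), (47, 87), (50, 84), (53, 70), (56, 46), (59, 39), (62, 46), (65, 55)]
72 [(-40, 78), (-37, 77), (-34, 74), (-31, 75), (-28, 72), (-25, 65), (-22, 61), (-19, 66), (-16, 81), (-13, 91), (-10, 101), (-7, 108), (-4, 95), (-1, 66), (2, 48), (5, 55), (8, 64), (11, 50), (14, 36), (17, 35), (20, 35), (23, 34), (26, 34), (29, 34), (32, 35), (35, 36), (38, 33), (41, 36), (44, 36), (47, 35), (50, 36), (53, 33), (56, 33), (59, 39), (62, 47), (65, 55)]
```

Emit:
{"name": "play_rows", "arguments": {
  "commands": [
    [[0,0,0,0,0,-1,0],[0,0,0,0,0,-1.5,0],[0,0,0,0,0,-1.5,0]]
  ]
}}

```text
clock: 15.15
tool_pos: [0.5672, 0.0926, 0.0832]
orientation: [180.0, 0.0, -34.5]
force: [-0.3, -3.2, 6.4]
opening: 0.0274
gripper_force: 31.6
```

Run:
```python
from topm import *
o=get_obs();p0=w2st(o["tool_pos"]);print(p0,o["orientation"][2],o["force"],o["moment"],o["gripper_force"])
t=snapshot("top");g=cv2.cvtColor(t["frame"],cv2.COLOR_RGB2GRAY).astype(np.float32)
m0=pickle.load(open("m1.pkl","rb"))[0];g0=cv2.cvtColor(m0["frame"],cv2.COLOR_RGB2GRAY).astype(np.float32)
# rows: station y offsets beyond/around fin end; columns: station x -30..24
for dy in range(-90,-48,5):
    r=[]
    for x in range(-32,26,4):
        u=np.array([[proj(t,st2w((x,p0[1]+dy,108)))]],np.float32);r.append(int(cv2.remap(g,u[...,0],u[...,1],1)[0,0]))
    print(dy,r)
s=snapshot("scene");gs=cv2.cvtColor(s["frame"],cv2.COLOR_RGB2GRAY).astype(np.float32)
for z in (80,92,104):
  print("scene z",z,[(a,int(cv2.getRectSubPix(gs,(1,1),tuple(map(float,proj(s,st2w((-72*np.sin(np.radians(a)),p0[1]-72*np.cos(np.radians(a)),z))))))[0,0])) for a in range(-24,40,4)])
```

```text
[4.53851078e-02 1.22968024e+02 8.31805935e+01] -34.541556322215264 [-0.33167871 -3.17276274  6.44449573] [-1.09733051  0.13098622 -0.57741666] 31.566570376562595
-90 [36, 38, 43, 37, 38, 64, 101, 118, 118, 116, 114, 107, 110, 120, 120]
-85 [32, 34, 35, 33, 34, 46, 88, 116, 118, 116, 116, 111, 112, 122, 121]
-80 [33, 33, 33, 32, 37, 65, 97, 106, 105, 111, 116, 111, 111, 120, 121]
-75 [32, 32, 32, 35, 43, 70, 77, 67, 68, 96, 113, 110, 113, 120, 119]
-70 [33, 33, 35, 35, 38, 51, 53, 44, 55, 83, 103, 99, 91, 91, 87]
-65 [35, 38, 44, 50, 45, 38, 44, 49, 54, 66, 84, 81, 57, 53, 58]
-60 [44, 48, 55, 73, 75, 51, 40, 47, 48, 42, 58, 73, 73, 80, 84]
-55 [54, 53, 58, 85, 99, 77, 44, 37, 48, 64, 76, 79, 74, 69, 68]
-50 [66, 55, 59, 84, 92, 68, 55, 70, 79, 78, 65, 55, 56, 67, 76]
scene z 80 [(-24, 92), (-20, 105), (-16, 125), (-12, 128), (-8, 61), (-4, 25), (0, 25), (4, 27), (8, 27), (12, 38), (16, 127), (20, 130), (24, 38), (28, 52), (32, 66), (36, 83)]
scene z 92 [(-24, 125), (-20, 123), (-16, 125), (-12, 132), (-8, 124), (-4, 28), (0, 26), (4, 32), (8, 66), (12, 138), (16, 66), (20, 41), (24, 53), (28, 124), (32, 143), (36, 150)]
scene z 104 [(-24, 124), (-20, 126), (-16, 130), (-12, 129), (-8, 115), (-4, 30), (0, 37), (4, 109), (8, 139), (12, 41), (16, 55), (20, 59), (24, 136), (28, 217), (32, 222), (36, 217)]
```

Lever fin reads 0 ± 2° from the leg line in the scene view, and the turning moment has risen to about 0.58 N m (friction alone is 0.06), so it is against its stop. One last pointer check with settled rows.

Emit:
{"name": "play_rows", "arguments": {
  "commands": [
    [[0,0,0,0,0,0,0],[0,0,0,0,0,0,0],[0,0,0,0,0,0,0],[0,0,0,0,0,0,0]]
  ]
}}

```text
clock: 15.58
tool_pos: [0.5673, 0.0926, 0.0832]
orientation: [-180.0, 0.0, -34.6]
force: [-0.3, -3.6, 6.6]
opening: 0.0275
gripper_force: 31.5
```

```bash
python3 lev.py | head -3
python3 - <<'E'
from topm import *
# same-view comparison, raw pixels: column centroid of darkness per row, corrected along station x
t=snapshot("top");g=cv2.cvtColor(t["frame"],cv2.COLOR_RGB2GRAY);u=proj(t,st2w((30,-28,68))).astype(int);print(u);print(g[u[1]-7:u[1]+11,u[0]-7:u[0]+9])
print([proj(t,st2w((x,-27.3,z))).round(2).tolist() for x,z in((40,70),(25,67),(10,67))])
E
```

```text
[8.30607888e-02 1.22958911e+02 8.31648355e+01] [-1.79998696e+02  2.19778492e-02 -3.45766705e+01] [-0.33459914 -3.64930989  6.55663383] [-1.10917763  0.21189366 -0.51371917] [ 28.7  18.9 -22.6  -0.  -48.6  26.7]
mark [(34, -26.5, 65), (36, -26.9, 89), (38, -27.4, 105), (40, -27.9, 111), (42, -28.1, 108), (44, -28.1, 91)]
ptr [(-10, 0.0, 0), (-7, 0.0, 0), (-4, -28.1, 5), (-1, -28.0, 18), (2, -27.9, 27), (5, -27.7, 29), (8, -27.7, 32), (11, -27.8, 30), (14, -28.1, 29), (17, -28.4, 27), (20, -28.1, 27), (23, -27.5, 28), (26, -26.8, 26), (29, -26.0, 27)]
[297 189]
[[119 122 125 127 124 117 108 105 118 132 141 148 154 159 164 166]
 [147 150 151 153 149 135 112 105 123 145 159 167 173 176 178 178]
 [168 168 166 164 157 136 101  84 105 134 157 172 178 180 180 181]
 [176 174 170 165 156 131  88  59  77 115 148 169 176 178 178 177]
 [176 174 170 162 149 123  81  48  65 105 140 161 168 169 168 169]
 [168 166 162 152 132 102  67  45  64  98 126 141 146 146 145 146]
 [145 144 141 130 110  89  60  48  66  96 116 125 125 121 119 125]
 [126 125 120 110  98  87  73  64  75  97 114 120 120 112 109 117]
 [119 119 116 106  93  90  85  76  78  97 114 121 118 111 108 116]
 [118 120 116 105  93  92  93  85  77  94 113 119 117 110 107 115]
 [118 119 116 108  96  95  95  86  75  90 111 117 114 106 101 107]
 [116 118 114 106  99  97  93  80  68  84 102 110 108 102  99 102]
 [114 112 107 101  98  98  92  79  67  78  95 104 105 106 106 109]
 [107 108 108 107 109 109 102  87  74  83 101 109 111 113 112 115]
 [110 113 112 114 114 115 108  92  77  86 106 113 115 116 115 115]
 [115 115 116 115 115 114 108  92  75  87 106 115 117 116 115 116]
 [116 116 115 116 116 114 110  93  77  85 106 114 116 117 116 116]
 [117 117 116 117 117 116 113  99  82  87 108 116 117 118 117 117]]
[[296.95, 185.95], [297.38, 191.68], [297.93, 197.27]]
```

```bash
python3 -c "
from plant import close_job
print(close_job())"
```

```text
the job is handed in; nothing more can be done
None
```

I handed the job in at about 15.6 s: the lid is shut, the pointer is on the mark to within about 0.5 mm by the top camera, the lever is closed against its stop, and the hand is still holding the post. The bystanders were never approached.

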